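# Fit a tablet counter's rotor and hold its snap ring at the groove

## Robot

A 7-joint arm with a two-finger parallel gripper is mounted at the origin on the work surface. World frame = base frame: x ahead of the robot, y to its left, z up, the work surface at z = 0. Lengths are in m, angles in degrees, forces in N, time in s.
With the tool pointing down it reaches from about 0.4 to 0.925 m from the base axis. Payload 5.6 kg.
Tool frame: the origin (TCP) lies at the very end of the fingers, on their centre line; the grasp point (between the pads) lies 19 mm behind it; z points along the fingers, y is the direction in which the jaws open and shut (so a half turn about z gives the same grasp; the last joint's range is limited). The gripper opens to 85 mm and grips with 20 to 120 N. Pads are 22 mm wide; open, the fingers measure 114 mm over their backs; the gripper's body (76 mm by 85 mm) begins 54 mm behind the grasp point. The pads swing forward as they close: fully open they stand 13 mm farther back than shut.
Start: joints at [-71.849, 26.786, -0.665, 91.828, 0.344, 61.387, -3.226], TCP at [0.229, 0.608, 0.231] pointing down, gripper open.
Joint ranges: [-144.91, 144.91], [-17.63, 115.5], [-89.93, 88.59], [15.96, 139.68], [-74.01, 254.01], [8.47, 105.57], [-167.45, 167.45]. Speed limits (degrees/s): [147.25, 147.25, 180, 180, 180, 180, 180].

## Interface

Orientations are given as a 3x3 rotation matrix whose columns are the frame's x, y, z axes.
In Python, from rig import ctrl gives the robot as it stands. Calls block until the motion is done:
- ctrl.move_ptp(position, orientation): joint-space move of the TCP to a pose.
- ctrl.movel(position, frame=None, speed=0.15, guard=None): straight line of the TCP; frame=None keeps the orientation; speed is the mean speed in m/s. With guard (N) it stops when the force on the tool has changed by that much, and returns True; else False.
- ctrl.movej(angles): joint-space move.
- ctrl.set_gripper(opening): finger opening in m; the grip force is fixed at half the most; returns when the fingers have stopped.
- ctrl.wait(seconds).
- ctrl.solve_ik(position, orientation): joint angles nearest the present ones, or None.
- ctrl.state(): the state.
- ctrl.get_image(name): name is "scene" or "side" or "wrist"; returns a dict with "pixels" (400x640x3 uint8, red, green, blue), "fx", "fy", "cx", "cy" (pixels), "dist_coeffs" ([k1, k2, p1, p2, k3] as OpenCV has them; the pictures are not rectified), "extrinsics" (4x4, takes a point from world to camera coordinates). Camera axes: x right, y down, z forward; pixel columns grow to the right and rows downward; lengths in m; the calibration is good to about 2 mm. A picture is of the moment at which its call begins. There is no depth.
A pose or a line that the arm cannot do raises ctrl.Unreachable and nothing moves.
- ctrl.close_job(): hands the job in, once; it reports no verdict.
The state is a dict: "clock": time; "joint_positions": joint angles; "qvel": joint speeds; "joint_efforts": joint torques, N m; "eef_pos": TCP position; "tcp_rot": TCP orientation; "contact_force": force on the tool from outside, world axes, zero at the start; "wrist_torque": the same for the moment, N m; "opening": finger opening in m.
Only numpy, scipy, OpenCV 4.12 (cv2) and the standard library are available. Lean on these libraries where they do the work, as an engineer would, in place of code of your own. Each camera call takes 0.05 s, during which the arm holds its last target. There are 200 camera calls.

## Task

Put the blue rotor back on the tablet counter: slide it hub up over the upright shaft until it is fully home on the floor of the round well, and let go of it. Then take the snap-ring pliers by their red handles, squeeze them so that the ring on their tips spreads, and lower the spread ring over the end of the shaft until it is level with the groove. Finish there, holding: keep the handles squeezed and the ring spread around the groove, level and centred, carried by the gripper alone and clear of the rotor, and leave the other things on the bench where they are.

Things in the scene. Friction and masses are not known exactly. Their poses are not given: they have to be found in the camera images.
- counter: Tablet counter: white housing 180 x 150 x 30 mm with a small screen and a grey chute, fixed to the bench; on its top a round well with a grey wall 12 mm high, inside diameter 74 mm. Origin: centre of its underside, on the bench.
- well (a point): Centre of the well's floor, on the axis of the upright steel shaft that stands there; z is up. The shaft is 18 mm thick, its top is 65 mm above this floor and bevelled (11 mm wide at the end, bevel 5 mm high).
- groove (a point): The groove in that shaft, a dark neck 6 mm high and 14 mm thick. This point: on the axis, half-way up the groove, 52 mm above the well's floor, 13 mm below the shaft's top. z is up, along the shaft.
- rotor: Rotor: loose blue plastic part of 70 to 140 g: a disc 64 mm wide and 10 mm thick with dark pockets, on it a round hub 32 mm wide; total height 44 mm; through bore 20.6 mm wide for the 18 mm shaft. It lies hub up in a grey tray (110 mm square, floor 6 mm thick, rim 12 mm high). Tray and pliers stand may change sides. Origin at rotor_foot.
- rotor_hub (a point): On the rotor's axis, 32 mm above its underside and 12 mm below the hub's top: the place to grasp the hub across, from above. When home, the disc lies flat on the well's floor and the hub's top is 44 mm above that floor.
- rotor_foot (a point): Centre of the rotor's underside; z is up when it lies flat.
- pliers: Snap-ring pliers, 150 g, upright in a stand, red handles up. Origin: centre of the underside of a steel rest plate 24 x 66 x 4 mm at the pivot, 72 mm below pliers_grip. The plate lies loosely on the stand's two posts (75 mm high, 46 mm apart along y, with lips 6 mm high around it). Lift straight up at least 75 mm to bring the ring out from between the posts.
- pliers_grip (a point): Midway between the red handles, half-way up. Each is 14 mm wide (x), 62 mm tall; they stand apart along y: 54 mm over the outer faces here relaxed, 44 mm when squeezed to the stop (faces then parallel). x points to the ring's side, z up. Squeezing them together along y spreads the ring; the spring takes 2 to 3 N at first, 5 to 8 N at the stop. Squeeze to the stop with 15 to 25 N.
- ring (a point): Centre of the steel snap ring on the pliers' tips (it cannot come off them): 18 mm along x and 128 mm below pliers_grip, same axes. 3 mm thick, this point half-way. Spread fully it is round, 23 mm wide inside, 30 mm outside; relaxed only 14 mm across inside, too narrow for the shaft.
- jaw_left (a joint): Turn of the pliers' half on the +y side, rad: 0 relaxed, 0.075 fully spread at the stop; the ring clears the shaft above about 0.04. Springs back if let go.
- jaw_right (a joint): The same for the half on the -y side; both halves move alike.
- bottle_a: Bystander, to be left alone: white pill bottle, 48 mm wide, 85 mm tall; the origin is the centre of its underside.
- bottle_b: Bystander, to be left alone: white pill bottle with a blue cap, 44 mm wide, 75 mm tall; the origin is the centre of its underside.
- vial: Bystander, to be left alone: amber vial, 32 mm wide, 60 mm tall; the origin is the centre of its underside.
- stapler: Bystander, to be left alone: blue stapler, 120 x 34 x 36 mm; the origin is the centre of its underside.
- calculator: Bystander, to be left alone: calculator, 130 x 80 x 16 mm; the origin is the centre of its underside.
There are look-alikes about, which are no part of the job. Of the things that look like the pliers, the larger one is meant.

How it is judged (in metres and radians):
On the way, in this order (a step that is already met when the one before it is completed fails the run):
1. the rotor is home on the well's floor, around the shaft, and let go (z of rotor_foot in the frame of well below 0.003 m and horizontal distance between rotor_foot and well below 0.003 m and angle between rotor_foot's own z axis and vertical below 0.06 rad and contact force between rotor and the fingers below 0.1 N), for 0.2 s.
2. the ring is spread, just above the shaft's end (value of joint each of jaw_left, jaw_right above 0.04 rad and horizontal distance between ring and groove below 0.008 m and z of ring in the frame of groove above 0.0135 m), for 0.1 s.
At the end, for the whole second after the job is handed in: Rotor home within 3 mm, tilt < 0.06 rad. Pliers held (finger force > 3 N), still, both jaws > 0.04 rad; ring centre within 3 mm of the groove in height and of the shaft axis sideways, ring tilt < 0.12 rad, under 0.5 N on the rotor and 4 N on the shaft (z of rotor_foot in the frame of well below 0.003 m and horizontal distance between rotor_foot and well below 0.003 m and angle between rotor_foot's own z axis and vertical below 0.06 rad and value of joint each of jaw_left, jaw_right above 0.04 rad and z of ring in the frame of groove between -0.003 and 0.003 m and horizontal distance between ring and groove below 0.003 m and angle between ring's own z axis and vertical below 0.12 rad and linear speed of pliers below 0.02 m/s and contact force between pliers and the fingers above 3 N and contact force between pliers and rotor below 0.5 N and contact force between pliers and counter below 4 N); the arm keeps its last pose, push and grip.
It fails at once if a bystander was moved more than 40 mm or tipped over (distance of any of bottle_a, bottle_b, vial, stapler, calculator from where it was at the start of the episode above 0.04 m or angle between any of bottle_a, bottle_b, vial, stapler, calculator's own z axis and vertical above 0.6 rad).
It also fails if it takes over 64 s, if anything falls off the work surface, if the arm or the gripper's body presses on something with over 40 N, if the wrist force passes 120 N, or if a joint passes its speed limit or range.

## Working session

There is one attempt and no reset: what is moved stays moved. The work goes in short steps, each a Python script; the robot and the scene stay as the last script left them, time stands still between calls to the robot, and variables do not carry over. Pictures are saved under pics/ and viewed, about 8 in all and at most 12, crops included, and the job is handed in when it is done.

```bash
ls; mkdir -p pics; cat > h.py <<'E'
import numpy as np, cv2
from rig import ctrl
def snap(name,fn):
    im=ctrl.get_image(name); cv2.imwrite(f'pics/{fn}.png',im['pixels'][:,:,::-1])
    np.save(f'pics/{fn}.npy',im,allow_pickle=True); return im
def load(fn): return np.load(f'pics/{fn}.npy',allow_pickle=True).item()
def K(im): return np.array([[im['fx'],0,im['cx']],[0,im['fy'],im['cy']],[0,0,1.]])
def ray(im,uv):
    p=cv2.undistortPoints(np.array([[uv]],float),K(im),np.array(im['dist_coeffs'],float))[0,0]
    E=np.array(im['extrinsics']);R,t=E[:3,:3],E[:3,3]
    d=R.T@np.array([p[0],p[1],1.]);return -R.T@t,d/np.linalg.norm(d)
def onplane(im,uv,z):
    o,d=ray(im,uv);return o+d*(z-o[2])/d[2]
def tri(obs):
    A=np.zeros((3,3));b=np.zeros(3)
    for im,uv in obs:
        o,d=ray(im,uv);P=np.eye(3)-np.outer(d,d);A+=P;b+=P@o
    x=np.linalg.solve(A,b)
    return x,[float(np.linalg.norm((np.eye(3)-np.outer(ray(i,u)[1],ray(i,u)[1]))@(x-ray(i,u)[0]))) for i,u in obs]
def proj(im,X):
    E=np.array(im['extrinsics']);r,_=cv2.Rodrigues(E[:3,:3])
    return cv2.projectPoints(np.array(X,float).reshape(-1,1,3),r,E[:3,3],K(im),np.array(im['dist_coeffs'],float))[0][:,0]
def down(a):
    "tool down, jaw (y) axis at angle a deg from world x"
    a=np.radians(a);y=np.array([np.cos(a),np.sin(a),0]);z=np.array([0,0,-1.]);return np.stack([np.cross(y,z),y,z],1)
E
python3 - <<'E'
from h import *
a=[snap(n,n+'0') for n in('scene','side','wrist')]
cv2.imwrite('pics/both.png',np.vstack([x['pixels'][:,:,::-1] for x in a[:2]])[:, :])
for x in a: print(x['fx'],x['dist_coeffs'],np.linalg.inv(np.array(x['extrinsics']))[:3].round(3).tolist())
s=ctrl.state();print(s['eef_pos'],s['tcp_rot'],s['opening'],s['clock'])
E
```

```text
pics
364.7362563380409 [-0.03979605  0.          0.          0.          0.        ] [[0.745, 0.386, -0.544, 1.115], [0.667, -0.447, 0.596, -0.53], [-0.014, -0.807, -0.591, 0.741]]
369.1778366040102 [-0.03867713  0.          0.          0.          0.        ] [[-0.998, -0.026, 0.058, 0.518], [-0.06, 0.681, -0.73, 0.74], [-0.021, -0.732, -0.681, 0.721]]
308.88158241308787 [-0.02745325  0.          0.          0.          0.        ] [[0.352, 0.891, 0.287, 0.155], [0.936, -0.335, -0.109, 0.635], [-0.001, 0.307, -0.952, 0.373]]
[0.22873166 0.60794832 0.23053133] [[-9.35975795e-01  3.52064115e-01 -4.11854562e-04]
 [ 3.52064342e-01  9.35974793e-01 -1.37292766e-03]
 [-9.78730744e-05 -1.43002637e-03 -9.99998973e-01]] 0.08536691615009863 0.15
```

View pics/scene0.png

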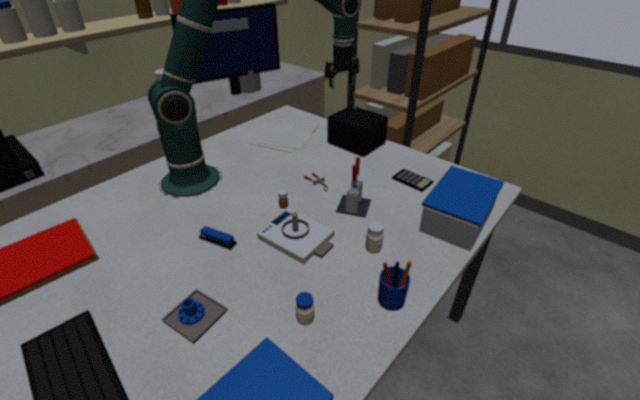

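View pics/side0.png

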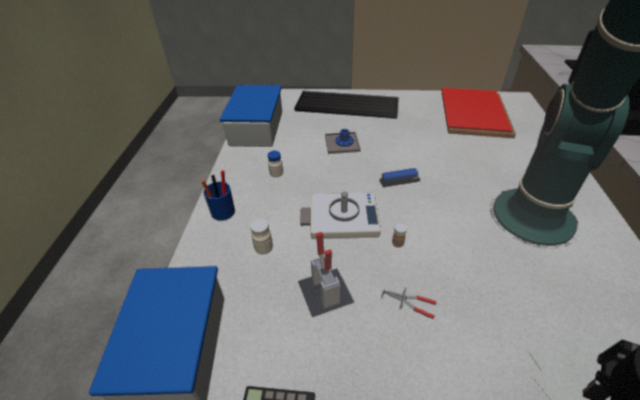

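Candidates, as (scene px / side px):
- Rotor: blue hubbed disc in the grey tray (191,310)/(345,138). Other blue things are the stapler (217,237), the cap of bottle_b (305,298) and the pen cup (393,287).
- Pliers: the upright pair in the stand (355,185)/(325,260). The look-alike is the small pair lying flat (316,181)/(408,300). The red pens in the cup are also similar.

I choose the tray rotor and the pliers in the stand, and check both in one crop.

```bash
python3 - <<'E'
from h import *
A=load('scene0');B=load('side0')
def crop(im,u,v,w,h,s): return cv2.resize(im['pixels'][v:v+h,u:u+w,::-1],None,fx=s,fy=s,interpolation=cv2.INTER_CUBIC)
rows=[np.hstack([crop(A,155,280,80,60,5),crop(B,305,115,80,60,5)]),]
rows=[np.hstack([crop(A,155,282,80,60,4),crop(A,255,200,80,60,4)]),np.hstack([crop(B,305,115,80,60,4),crop(B,300,182,80,60,4)])]
l=np.vstack(rows); p=np.hstack([crop(A,325,150,60,70,4)[:240],crop(B,290,228,70,90,4)[:,:]][:1]); 
q=crop(B,290,228,70,90,4)
r=np.zeros((480,160+0,3),np.uint8)
cv2.imwrite('pics/c1.png',np.vstack([l[:, :],np.zeros((0,640,3),np.uint8)]))
big=np.zeros((360,640,3),np.uint8);big[:280,:240]=crop(A,325,150,60,70,4);big[:360,240:520]=q
cv2.imwrite('pics/c2.png',big)
# masks
for n,im,box in(('scene',A,(155,282,80,60)),('side',B,(305,115,80,60))):
    hsv=cv2.cvtColor(im['pixels'],cv2.COLOR_RGB2HSV);u,v,w,h=box
    m=cv2.inRange(hsv,(100,110,30),(130,255,255))[v:v+h,u:u+w]
    ys,xs=np.nonzero(m);print(n,'blue',len(xs),xs.min()+u,xs.max()+u,ys.min()+v,ys.max()+v,xs.mean()+u,ys.mean()+v)
for n,im,box in(('scene',A,(340,150,30,40)),('side',B,(305,225,40,50))):
    hsv=cv2.cvtColor(im['pixels'],cv2.COLOR_RGB2HSV);u,v,w,h=box
    m=(cv2.inRange(hsv,(0,110,50),(10,255,255))|cv2.inRange(hsv,(170,110,50),(180,255,255)))[v:v+h,u:u+w]
    c,_,st,ce=cv2.connectedComponentsWithStats(m)
    for i in range(1,c): 
        if st[i][4]>8: print(n,'red',st[i].tolist(),ce[i]+[u,v], (u,v))
print('shaft top',tri([(A,(295,213)),(B,(344.5,193))]))
print('rotor hub top',tri([(A,(191,300)),(B,(345,131))]))
E
```

```text
scene blue 526 178 204 297 323 190.42205323193917 311.11787072243345
side blue 186 336 384 130 174 344.7258064516129 138.9731182795699
scene red [13, 7, 7, 25, 91] [355.32967033 169.41758242] (340, 150)
side red [11, 7, 7, 22, 101] [319.65346535 241.88118812] (305, 225)
side red [20, 25, 6, 20, 82] [327.51219512 258.5       ] (305, 225)
shaft top (array([0.52118676, 0.03375089, 0.09431745]), [0.0021371279711513763, 0.0021371279711514227])
rotor hub top (array([ 0.5257958 , -0.32499552,  0.05248702]), [0.0032770249170726074, 0.003277024917072551])
```

View pics/c1.png

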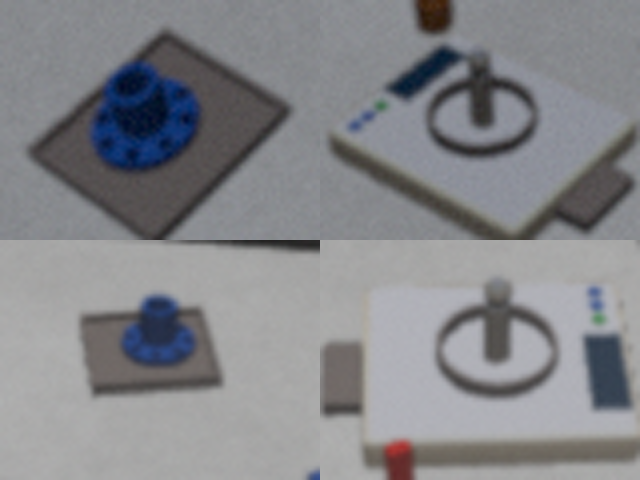

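View pics/c2.png

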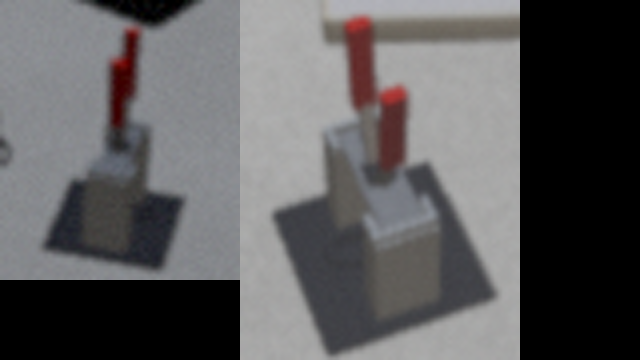

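Crops confirm the choice: hub top at scene (188,301)/side (345,131), shaft top at scene (294.5,213)/side (344.3,193), z 0.094 against 0.095 expected. The pliers' handle tops are at scene (354.5,165.5) and (358,157.5), side (320,233) and (328,251). Next I sweep the wrist camera over all three.

```bash
python3 - <<'E'
from h import *
A=load('scene0');B=load('side0')
h1=tri([(A,(354.5,165.5)),(B,(319.8,233))]);h2=tri([(A,(358,157.5)),(B,(328.3,251))]);print(h1,h2)
s=tri([(A,(294.5,213)),(B,(344.3,193))]);r=tri([(A,(188.3,301)),(B,(345,131))]);print(s,r)
p=(h1[0]+h2[0])/2
ims=[]
for n,(x,y),z in(('pl',p[:2],.29),('sh',s[0][:2],.2),('ro',r[0][:2],.16)):
    a=np.degrees(np.arctan2(y,x))
    ctrl.move_ptp([x,y,z],down(a)); ims.append(snap('wrist',n)['pixels'][:,:,::-1]); st=ctrl.state()
    print(n,a,st['clock'],np.round(st['eef_pos'],4),np.round(st['joint_positions'],0))
m=np.hstack([cv2.resize(i,None,fx=.62,fy=.62,interpolation=cv2.INTER_AREA) for i in ims[:2]])
cv2.imwrite('pics/w1.png',np.vstack([m,np.hstack([cv2.resize(ims[2],None,fx=.62,fy=.62),np.zeros((248,397,3),np.uint8)])]))
E
```

```text
(array([0.56855677, 0.24549124, 0.17354095]), [0.002494657966144015, 0.0024946579661439417]) (array([0.548827  , 0.29082516, 0.17376811]), [0.0019755686950069067, 0.001975568695006609])
(array([0.52100932, 0.03292368, 0.09419952]), [0.001302082906774089, 0.001302082906774152]) (array([ 0.52437195, -0.33004668,  0.05075818]), [0.001390809167509123, 0.0013908091675090197])
pl 25.63984702114564 1.9417 [0.5577 0.27   0.2896] [-42.  21.  17.  94.  -7.  66.   3.]
sh 3.6158337217797163 2.9917 [0.5221 0.0351 0.2006] [-29.  17.  26. 113.  -9.  52.   5.]
ro -32.1868573015658 4.4083 [ 0.5257 -0.3278  0.16  ] [  2.  32.  37. 102. -23.  54.  17.]
```

View pics/w1.png

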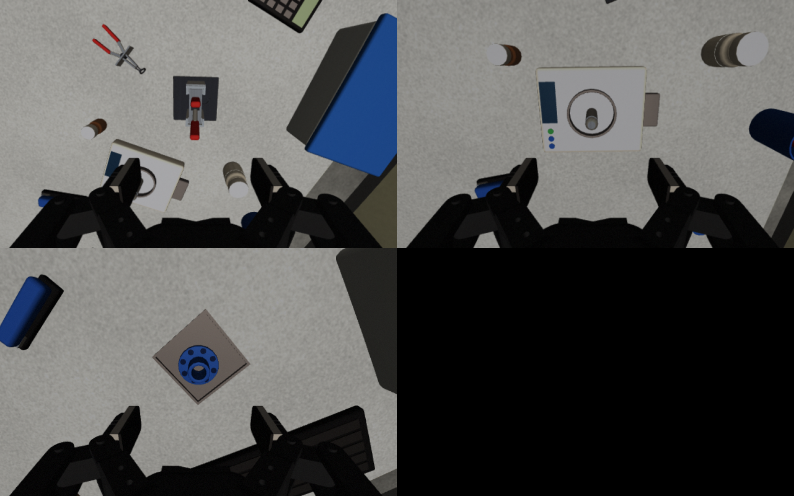

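The wrist views show all three without ambiguity: rotor near (320,190) full-res, shaft near (314,195), pliers near (314,190). The small pliers are far off, at (195,80). Now I refine using overlays of the projected estimates.

```bash
python3 - <<'E'
from h import *
P=load('pl');S=load('sh');R=load('ro')
print('proj shaft',proj(S,[.521,.0329,.095]),'hub',proj(R,[.5244,-.33,.05]),'foot',proj(R,[.5244,-.33,.016]))
hsv=cv2.cvtColor(R['pixels'],cv2.COLOR_RGB2HSV)
m=cv2.inRange(hsv,(100,120,30),(130,255,255)); m[:,:200]=0;m[:,450:]=0;m[330:]=0
c=max(cv2.findContours(m,cv2.RETR_EXTERNAL,cv2.CHAIN_APPROX_NONE)[0],key=cv2.contourArea)
e=cv2.fitEllipse(cv2.convexHull(c));print('disc ell',e,onplane(R,e[0],.016))
hp=P['pixels']
def crop(im,u,v,w,h,s):
    return cv2.resize(im['pixels'][v:v+h,u:u+w,::-1],None,fx=s,fy=s,interpolation=cv2.INTER_CUBIC)
a=crop(R,280,145,80,80,5);b=crop(S,275,140,80,80,5);cc=crop(P,265,115,100,120,4)
o=np.zeros((480,800,3),np.uint8)
o=np.zeros((590,800,3),np.uint8);o[:400,:400]=a[:400];o[:400,400:]=b
cc=crop(P,265,130,120,110,1.7)
cv2.imwrite('pics/w2.png',np.vstack([np.hstack([crop(R,290,155,70,72,4),crop(S,275,150,75,72,4),crop(P,280,128,55,72,4)])])[:, :800])
E
```

```text
proj shaft [[313.91112641 197.67583909]] hub [[315.16091198 196.8402817 ]] foot [[315.19926766 186.1626424 ]]
disc ell ((319.6773986816406, 188.40528869628906), (62.908538818359375, 64.7840347290039), 86.97371673583984) [ 0.52687442 -0.33419148  0.016     ]
```

View pics/w2.png

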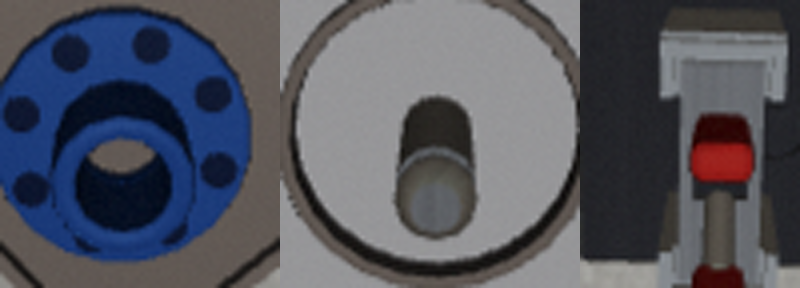

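The rotor hub ring is centred at (320.8,200), the shaft's shoulder circle at (314,198.2) and its end face at (314.2,201). A ring arc shows right of the pliers plate at about (331,164), so the pliers' x is roughly +25°.

```bash
python3 - <<'E'
from h import *
P=load('pl');S=load('sh');R=load('ro')
print('hub',onplane(R,(320.7,199.7),.05),'disc',onplane(R,(319.7,188.4),.016))
print('shaft',onplane(S,(314,198.2),.090),onplane(S,(314.2,200.5),.095))
g=cv2.cvtColor(S['pixels'],cv2.COLOR_RGB2GRAY)
# well: bright inside region's contour
m=cv2.inRange(g,125,255)
k=cv2.connectedComponents(m)[1];l=k[165,290];c=max(cv2.findContours((k==l).astype(np.uint8),0,1)[0],key=cv2.contourArea);e=cv2.fitEllipse(c);print(e,onplane(S,e[0],.03),onplane(S,e[0],.042))
# red handles
hsv=cv2.cvtColor(P['pixels'],cv2.COLOR_RGB2HSV)
m=cv2.inRange(hsv,(0,150,130),(8,255,255))|cv2.inRange(hsv,(172,150,130),(180,255,255));m[:,:270]=0;m[:,370:]=0;m[:120]=0;m[260:]=0
n,_,st,ce=cv2.connectedComponentsWithStats(m)
for i in range(1,n):
    if st[i][4]>20: print(st[i],ce[i],onplane(P,ce[i],.178))
E
```

```text
hub [ 0.52707351 -0.33471136  0.05      ] disc [ 0.5268957  -0.33419851  0.016     ]
shaft [0.52119669 0.03083092 0.09      ] [0.52140637 0.0304124  0.095     ]
((313.7272644042969, 181.42672729492188), (65.14360809326172, 68.9394760131836), 89.8472671508789) [0.52081592 0.02989812 0.03      ] [0.5206525  0.03305822 0.042     ]
[308 164  15   9 117] [315.34188034 168.14529915] [0.5476112  0.29003627 0.178     ]
[307 218  14   8 102] [313.62745098 221.5       ] [0.56724261 0.24601255 0.178     ]
```

```bash
python3 - <<'E'
from h import *
a=-20;O=down(a)
def p(t):
    s=ctrl.state();print(t,round(s['clock'],2),np.round(s['eef_pos'],4),np.round(s['contact_force'],1),round(s['opening'],4))
ctrl.move_ptp([.527,-.3345,.09],O);p('above')
print(ctrl.movel([.527,-.3345,.0215],O,.08,guard=8));p('down')
ctrl.set_gripper(.02);p('closed')
ctrl.movel([.527,-.3345,.17],O,.15);p('lift')
ctrl.move_ptp([.521,.031,.17],O);ctrl.wait(.3);p('over')
im=snap('wrist','w3');sc=snap('side','s3')
cv2.imwrite('pics/w3b.png',np.vstack([cv2.resize(im['pixels'][100:300,190:450,::-1],None,fx=1.5,fy=1.5),cv2.resize(sc['pixels'][100:260,250:445,::-1],(390,280))]))
E
```

```text
above 4.79 [ 0.5271 -0.3334  0.0898] [-0.4 -0.9  0.4] 0.0855
False
down 5.8 [ 0.5273 -0.3349  0.0219] [0.3 0.2 0.1] 0.0852
closed 6.35 [ 0.5273 -0.3346  0.0221] [-0.8  1.2  5.2] 0.031
lift 7.49 [ 0.5264 -0.334   0.1689] [-0.4 -0.6 -1.1] 0.0306
over 9.16 [0.5212 0.0302 0.17  ] [ 0.1 -0.6 -0.9] 0.0309
```

View pics/w3b.png

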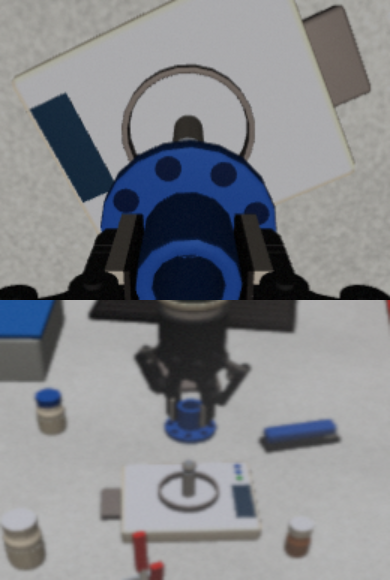

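The rotor is held level in the gripper over the well. Now I lower it with a force guard.

```bash
python3 - <<'E'
from h import *
O=down(-20)
def p(t):
    s=ctrl.state();print(t,round(s['clock'],2),np.round(s['eef_pos'],4),np.round(s['contact_force'],1),round(s['opening'],4))
ctrl.movel([.521,.031,.118],O,.12);p('pre')
print(ctrl.movel([.521,.031,.0455],O,.04,guard=6));p('down')
E
```

```text
pre 9.84 [0.5213 0.0308 0.1182] [-0.1  0.  -1.4] 0.0304
True
down 11.57 [0.521 0.031 0.046] [-0.7 -0.2  5.2] 0.0307
```

```bash
python3 - <<'E'
from h import *
O=down(-20)
def p(t):
    s=ctrl.state();print(t,round(s['clock'],2),np.round(s['eef_pos'],4),np.round(s['contact_force'],1),round(s['opening'],4))
ctrl.set_gripper(.085);p('open')
ctrl.movel([.521,.031,.17],O,.15);ctrl.wait(.3);p('up')
im=snap('wrist','w4')
Y=114-180
for z in(.30,.128,.17):
    for (x,y) in((.5574,.268),(.521-.018*np.cos(np.radians(24)),.031-.018*np.sin(np.radians(24)))): print(z,x,y,[None if (q:=ctrl.solve_ik([x,y,z],down(b))) is None else np.round(q,0).tolist() for b in(Y,114)])
cv2.imwrite('pics/w4b.png',cv2.resize(im['pixels'][80:300,190:450,::-1],None,fx=2,fy=2))
E
```

```text
open 12.15 [0.5199 0.0309 0.045 ] [ 0.2  0.3 -0. ] 0.0848
up 13.43 [0.5207 0.0309 0.1694] [ 0.9 -0.8 -0.5] 0.0848
0.3 0.5574 0.268 [[-62.0, 24.0, 45.0, 94.0, -18.0, 69.0, -79.0], [-34.0, 20.0, 7.0, 93.0, -3.0, 67.0, 88.0]]
0.3 0.5045561817624332 0.023678740424635598 [[-52.0, 10.0, 52.0, 110.0, -9.0, 64.0, -62.0], [-20.0, 8.0, 15.0, 108.0, -2.0, 64.0, 110.0]]
0.128 0.5574 0.268 [[-58.0, 35.0, 40.0, 103.0, -28.0, 52.0, -71.0], [-30.0, 30.0, 1.0, 101.0, -1.0, 48.0, 86.0]]
0.128 0.5045561817624332 0.023678740424635598 [[-42.0, 26.0, 44.0, 119.0, -25.0, 45.0, -48.0], [-11.0, 21.0, 5.0, 117.0, -3.0, 42.0, 110.0]]
0.17 0.5574 0.268 [[-59.0, 32.0, 42.0, 102.0, -26.0, 56.0, -73.0], [-31.0, 27.0, 2.0, 100.0, -1.0, 53.0, 86.0]]
0.17 0.5045561817624332 0.023678740424635598 [[-45.0, 22.0, 47.0, 117.0, -21.0, 49.0, -52.0], [-13.0, 17.0, 8.0, 116.0, -3.0, 47.0, 110.0]]
```

View pics/w4b.png

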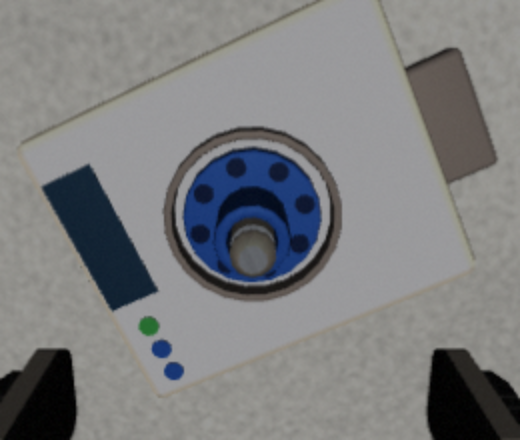

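The rotor sits home in the well around the shaft, whose end shows at about (316,205). Next are the pliers, grasped with jaw axis −66° so the wrist camera is on the ring's side.

```bash
python3 - <<'E'
from h import *
W=load('w4');print('shaft',onplane(W,(316,204.5),.092))
O=down(-66)
def p(t):
    s=ctrl.state();print(t,round(s['clock'],2),np.round(s['eef_pos'],4),np.round(s['contact_force'],1),np.round(s['wrist_torque'],2),round(s['opening'],4))
ctrl.movel([.521,.031,.25],O,.2)
ctrl.move_ptp([.5578,.268,.25],O);p('above')
print(ctrl.movel([.5578,.268,.129],O,.1,guard=6));p('down')
for o in(.052,.047,.042): ctrl.set_gripper(o);p(o)
im=snap('wrist','w5');sd=snap('side','s5')
cv2.imwrite('pics/w5b.png',np.hstack([im['pixels'][60:400,160:480,::-1],cv2.resize(sd['pixels'][200:330,260:400,::-1],(366,340))]))
E
```

```text
shaft [0.52188416 0.03221208 0.092     ]
above 15.38 [0.5582 0.2654 0.25  ] [ 1.1  0.1 -0.8] [0.   0.01 0.04] 0.0848
False
down 16.74 [0.5583 0.2682 0.1298] [ 0.5  0.6 -0.8] [-0.    0.03 -0.05] 0.085
0.052 17.18 [0.5586 0.2676 0.1298] [ 0.7 -1.9  5.7] [-0.45 -0.12  0.02] 0.0518
0.047 17.4 [0.5589 0.2675 0.1301] [-0.  -3.   6.8] [-0.54 -0.1  -0.01] 0.047
0.042 17.62 [0.5591 0.2675 0.1306] [-0.3 -2.9 10.1] [-0.66  0.14  0.04] 0.0426
```

View pics/w5b.png

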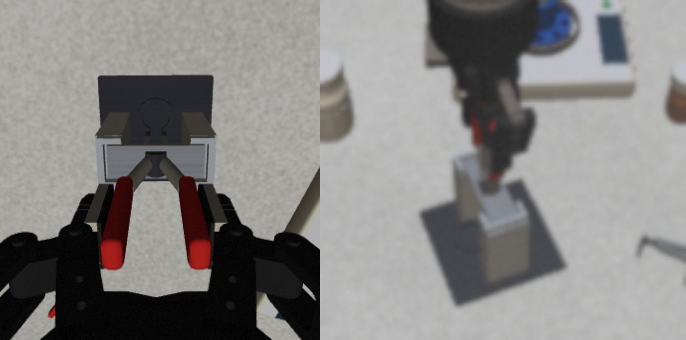

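The handles sit between the pads, with the ring on the camera side at full-res about (315,175). I tighten slightly and lift.

```bash
python3 - <<'E'
from h import *
O=down(-66)
def p(t):
    s=ctrl.state();print(t,round(s['clock'],2),np.round(s['eef_pos'],4),np.round(s['contact_force'],1),np.round(s['wrist_torque'],2),round(s['opening'],4))
ctrl.set_gripper(.039);p('.039')
s=ctrl.state()['eef_pos']
ctrl.movel([.5583,.268,.15],O,.05);p('lift20')
ctrl.movel([.5583,.268,.25],O,.12);ctrl.wait(.3);p('lift')
im=snap('wrist','w6');sd=snap('side','s6')
cv2.imwrite('pics/w6b.png',np.hstack([cv2.resize(im['pixels'][60:300,220:420,::-1],None,fx=2,fy=2),cv2.resize(sd['pixels'][170:310,270:400,::-1],(390,420))[:, :].copy() if 0 else cv2.copyMakeBorder(cv2.resize(sd['pixels'][170:310,270:400,::-1],(390,420)),0,60,0,0,0)]))
E
```

```text
.039 17.93 [0.5591 0.2675 0.1312] [-2.8 -3.3 15.2] [-0.77  0.53  0.04] 0.0401
lift20 18.5 [0.558  0.2682 0.1498] [ 0.5 -0.2 -1.2] [-0.02 -0.01  0.01] 0.04
lift 19.78 [0.5581 0.2679 0.2495] [-0.4  0.3 -1.5] [-0.03  0.05  0.01] 0.0406
```

View pics/w6b.png

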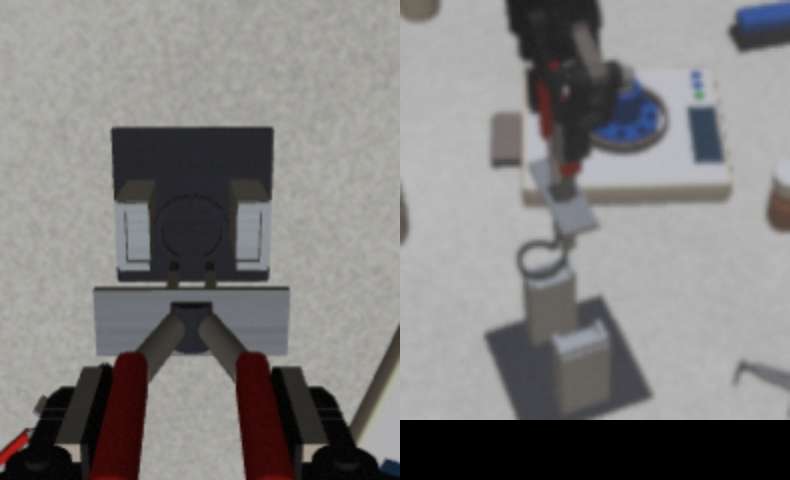

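The pliers are lifted out level, with the ring clear of the posts at crop (191,225). I now measure the ring centre relative to the tool against plain bench.

```bash
python3 - <<'E'
from h import *
O=down(-66)
ctrl.move_ptp([.56,.155,.25],O);ctrl.wait(.4)
ims=[snap(n,n+'7') for n in('wrist','side','scene')]
s=ctrl.state();t=np.array(s['eef_pos']);Rt=np.array(s['tcp_rot']);print(s['clock'],t,s['opening'],Rt[:,2].round(4))
exp=t+Rt@[.018,0,.109];print('exp',exp)
out=[]
for im,w,f in zip(ims,(50,25,25),(4,8,8)):
    q=proj(im,exp)[0];print(q.round(1));u,v=(q-w).astype(int);print(u,v)
    out.append(cv2.resize(im['pixels'][v:v+2*w,u:u+2*w,::-1],None,fx=260/(2*w),fy=260/(2*w),interpolation=cv2.INTER_CUBIC))
cv2.imwrite('pics/w7.png',np.hstack(out))
E
```

```text
20.9583 [0.55996508 0.15521101 0.24992274] 0.04049070132749013 [-1.e-04 -2.e-04 -1.e+00]
exp [0.57639802 0.16251973 0.14092026]
[315.2 174.3]
265 124
[318.2 215.6]
293 190
[338.2 186.9]
313 161
```

View pics/w7.png

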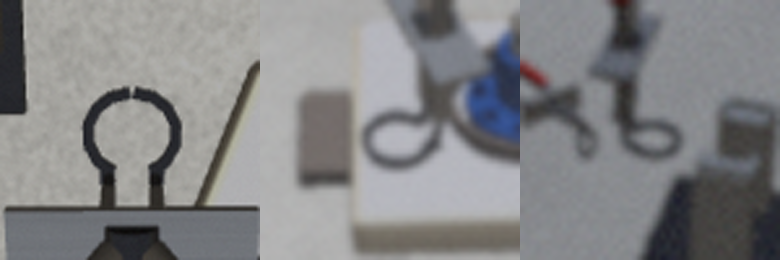

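```bash
python3 - <<'E'
from h import *
W,D,C=load('wrist7'),load('side7'),load('scene7')
exp=np.array([.57640,.16252,.14092]);tx=np.array([.9135,.4067,0]);ty=np.array([.4067,-.9135,0])
g=cv2.cvtColor(W['pixels'],cv2.COLOR_RGB2GRAY)[124:224,265:365]
m=(g<75).astype(np.uint8);m[70:]=0;m[:,:14]=0
c=max(cv2.findContours(m,0,1)[0],key=cv2.contourArea)[:,0]
c=c[c[:,1]<62];e=cv2.fitEllipse(c);ctr=np.array(e[0])+[265,124];print('ring ell',ctr,e[1:])
th=np.linspace(0,2*np.pi,60)
for z in(.136,.141,.146):
    P=onplane(W,ctr,z);q=proj(W,P+.015*np.outer(np.cos(th),tx)+.015*np.outer(np.sin(th),ty)).astype(np.float32)
    print(z,'pred axes',cv2.fitEllipse(q),((P-exp)@tx*1000).round(2),((P-exp)@ty*1000).round(2))
for o in([(W,ctr),(D,(320.7,216.5)),(C,(338.4,187.7))],[(W,ctr),(C,(338.4,187.7))],[(W,ctr),(D,(320.7,216.5))]):
    x,r=tri(o);d=x-exp;print(x.round(4),np.round(r,4),'dx,dy,dz mm',(d@tx*1e3).round(1),(d@ty*1e3).round(1),(d[2]*1e3).round(1))
E
```

```text
ring ell [322.90540314 171.93042374] ((18.703472137451172, 26.47037124633789), 156.08775329589844)
0.136 pred axes ((322.90557861328125, 171.6343231201172), (34.512176513671875, 35.35551071166992), 81.2779312133789) 0.9 6.51
0.141 pred axes ((322.90557861328125, 171.62242126464844), (35.19922637939453, 36.05913543701172), 81.27639770507812) 2.06 6.39
0.146 pred axes ((322.90557861328125, 171.6097869873047), (35.914188385009766, 36.79133987426758), 81.27386474609375) 3.23 6.26
[0.5762 0.1599 0.1374] [0.0048 0.0053 0.0031] dx,dy,dz mm -1.2 2.3 -3.5
[0.5812 0.1577 0.1429] [0.0001 0.0001] dx,dy,dz mm 2.4 6.3 2.0
[0.5749 0.1549 0.1288] [0.0036 0.0036] dx,dy,dz mm -4.4 6.4 -12.1
```

```bash
cat > ringfit.py <<'E'
from h import *
tx=np.array([.9135,.4067,0]);ty=np.array([.4067,-.9135,0])
def ringpx(W,box,vmax,thr=85):
    u,v,w,h=box
    g=cv2.cvtColor(W['pixels'],cv2.COLOR_RGB2GRAY)[v:v+h,u:u+w];m=(g<thr).astype(np.uint8);m[vmax-v:]=0
    h_=cv2.convexHull(cv2.findNonZero(m))[:,0];h_=h_[h_[:,1]<vmax-v-3]
    e=cv2.fitEllipse(h_);return np.array(e[0])+[u,v],e[1:],len(h_)
E
python3 - <<'E'
from ringfit import *
W,D,C=load('wrist7'),load('side7'),load('scene7');exp=np.array([.57640,.16252,.14092])
c,ax,n=ringpx(W,(285,150,60,50),184);print(c,ax,n)
for o in([(W,c),(D,(320.7,216.5)),(C,(338.4,187.7))],[(W,c),(C,(338.4,187.7))],[(W,c),(D,(320.7,216.5))]):
    x,r=tri(o);d=x-exp;print(x.round(4),np.round(r,4),'dx,dy,dz mm',(d@tx*1e3).round(1),(d@ty*1e3).round(1),(d[2]*1e3).round(1))
for z in(.136,.141): P=onplane(W,c,z);print((P-exp)@tx*1e3,(P-exp)@ty*1e3)
E
```

```text
[315.35497665 175.08098793] ((35.46623611450195, 38.24009704589844), 91.33634185791016) 12
[0.574  0.1626 0.1375] [0.0013 0.0032 0.0026] dx,dy,dz mm -2.1 -1.1 -3.4
[0.5762 0.1624 0.1386] [0.001 0.001] dx,dy,dz mm -0.2 0.0 -2.3
[0.5728 0.161  0.1358] [0.0019 0.0019] dx,dy,dz mm -3.9 -0.0 -5.2
-1.8534204920917585 0.1067061932157249
-0.6383869981223207 0.10531559986941587
```

Ring centre relative to the TCP: about 16.6 mm along tool x and −112 mm in z. Grasp bookkeeping (−3.2 mm from nominal) and triangulation (−2 to −5 mm) agree. Next I hover the ring just above the shaft's end and check alignment.

```bash
python3 - <<'E'
from ringfit import *
O=down(-66);sh=np.array([.521,.031,0]);t=sh-tx*.0166
def go(z,v,g=None): r=ctrl.movel([t[0],t[1],z],O,v,guard=g);return r
go(.25,.15);go(.217,.08);ctrl.wait(.5)
s=ctrl.state();print(s['clock'],s['eef_pos'],s['contact_force'],s['opening'])
ims=[snap(n,n+'8') for n in('wrist','side','scene')]
exp=np.array(s['eef_pos'])+tx*.0166-[0,0,.1122];print('ring exp',exp,proj(ims[0],exp),'shaft top exp',proj(ims[0],[.521,.031,.095]))
out=[]
for im,w in zip(ims,(40,25,25)):
    u,v=(proj(im,exp)[0]-w).astype(int);print(u,v)
    out.append(cv2.resize(im['pixels'][v:v+2*w,u:u+2*w,::-1],(400,400) if w==40 else (200,200),interpolation=cv2.INTER_CUBIC))
cv2.imwrite('pics/w8.png',np.hstack([out[0],np.vstack(out[1:])]))
E
```

```text
23.1167 [0.50589214 0.0243145  0.21714453] [ 0.14418598  0.27862019 -0.666838  ] 0.04014681868152463
ring exp [0.52105624 0.03106572 0.10494453] [[314.65950373 174.88869225]] shaft top exp [[314.73007133 172.30395081]]
274 134
318 164
268 185
```

View pics/w8.png

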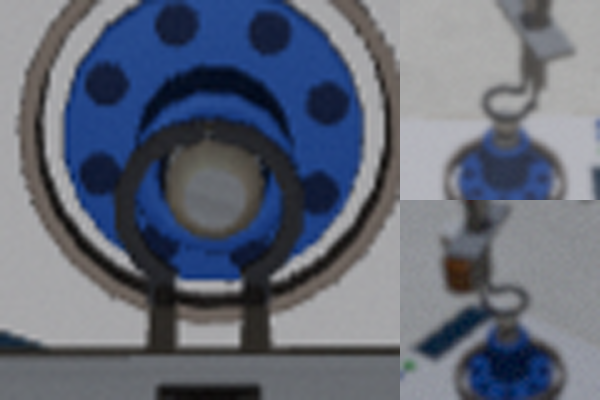

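```bash
python3 - <<'E'
from ringfit import *
W=load('wrist8')
px=lambda a,b:(274+a/5-.4,134+b/5-.4)
r=onplane(W,px(209,206),.105)
for n,q,z in(('face',px(211.5,195),.095),('shoulder',px(215,188),.090)):
    d=onplane(W,q,z)-r;print(n,onplane(W,q,z),(d@tx*1e3).round(2),(d@ty*1e3).round(2))
print(r)
# sub-pixel horizontals: bright face, from saturation/brightness profile
hsv=cv2.cvtColor(W['pixels'],cv2.COLOR_RGB2HSV);u,v=304,160
m=((hsv[...,1]<110)&(hsv[...,2]>85)).astype(np.uint8)[160:184,300:332]
n,l,st,ce=cv2.connectedComponentsWithStats(m);i=l[173-160,316-300];print(st[i],ce[i]+[300,160])
E
```

```text
face [0.52117482 0.0299547  0.095     ] -0.43 0.44
shoulder [0.52153185 0.02942258 0.09      ] -0.32 1.07
[0.52139384 0.03053025 0.105     ]
[  9   4  15  16 190] [315.97894737 171.62631579]
```

Ring and shaft axis agree within about 0.8 mm, so I apply a small correction and descend with a guard.

```bash
python3 - <<'E'
from ringfit import *
O=down(-66);t=np.array([.521,.031,0])-tx*.0166+ty*.0006-tx*.0003
ctrl.movel([t[0],t[1],.2145],O,.03);ctrl.wait(.3)
print(ctrl.movel([t[0],t[1],.1942],O,.02,guard=4));ctrl.wait(.6)
s=ctrl.state();print(s['clock'],s['eef_pos'],s['contact_force'],s['wrist_torque'],s['opening'])
ims=[snap(n,n+'9') for n in('wrist','side','scene')]
exp=np.array(s['eef_pos'])+tx*.0166-[0,0,.1122];print('ring exp',exp)
out=[]
for im,w in zip(ims,(40,20,20)):
    u,v=(proj(im,exp)[0]-w).astype(int);print(u,v,proj(im,[.521,.031,.095]),proj(im,exp))
    out.append(cv2.resize(im['pixels'][v:v+2*w,u:u+2*w,::-1],(400,400) if w==40 else (200,200),interpolation=cv2.INTER_CUBIC))
cv2.imwrite('pics/w9.png',np.hstack([out[0],np.vstack(out[1:])]))
E
```

```text
False
25.5833 [0.5058222  0.02358141 0.19421641] [ 0.01490894  0.49599748 -0.82683243] [-0.00486991  0.00250289 -0.03047384] 0.039871624107465004
ring exp [0.5209863  0.03033263 0.08201641]
274 134 [[313.88472934 178.29939525]] [[314.67276295 174.84387852]]
323 176 [[343.89631095 192.54652877]] [[343.82028276 196.14239625]]
273 196 [[293.61428325 212.87301623]] [[293.66334613 216.52418973]]
```

The viewer limit is reached, so I check numerically. I use ring height above the shaft top from the hover pictures (same two cameras, so bias cancels) and ring-to-shaft centring in the final wrist picture.

```bash
python3 - <<'E'
from ringfit import *
A,B=load('scene0'),load('side0')
print('shaft top',tri([(A,(294.5,213)),(B,(344.3,193))])[0],'ring hover',tri([(load('scene8'),(293.6,210.1)),(load('side8'),(344.6,189.3))]),'expected ring-top dz .0099')
W=load('wrist9');hsv=cv2.cvtColor(W['pixels'],cv2.COLOR_RGB2HSV)
m=((hsv[...,1]<110)&(hsv[...,2]>85)).astype(np.uint8)[160:195,298:334]
n,l,st,ce=cv2.connectedComponentsWithStats(m)
for i in range(1,n):
    if st[i][4]>60: print(st[i],ce[i]+[298,160],onplane(W,ce[i]+[298,160],.093))
g=cv2.cvtColor(W['pixels'],cv2.COLOR_RGB2GRAY)
for r in(170,175,180): print(r,g[r,290:341].tolist())
# rotor still home: blue disc & shaft unaffected
s=ctrl.state();print(s['contact_force'],s['eef_pos'],s['clock'])
E
```

```text
shaft top [0.52100932 0.03292368 0.09419952] ring hover (array([0.52027548, 0.03106183, 0.10529167]), [0.0010619707304116474, 0.0010619707304117148]) expected ring-top dz .0099
[  8   9  18  18 227] [315.1277533  177.54185022] [0.52152165 0.03013814 0.093     ]
170 [23, 24, 24, 29, 36, 47, 61, 35, 37, 37, 38, 39, 52, 57, 41, 16, 51, 97, 69, 79, 81, 84, 87, 90, 90, 89, 87, 83, 85, 82, 79, 74, 69, 68, 65, 67, 20, 30, 55, 45, 39, 36, 37, 35, 44, 62, 65, 64, 63, 62, 61]
175 [26, 22, 26, 26, 25, 35, 59, 36, 38, 39, 41, 49, 62, 52, 24, 37, 75, 80, 83, 93, 103, 106, 105, 107, 106, 107, 110, 108, 108, 105, 106, 99, 91, 84, 76, 71, 65, 20, 51, 58, 40, 38, 40, 39, 35, 23, 24, 24, 26, 24, 24]
180 [59, 60, 61, 61, 62, 60, 58, 46, 40, 38, 39, 36, 45, 65, 65, 58, 73, 82, 92, 99, 103, 102, 101, 101, 103, 102, 102, 104, 106, 108, 110, 108, 103, 83, 74, 62, 56, 62, 64, 34, 36, 39, 40, 38, 44, 31, 26, 27, 25, 24, 25]
[ 0.15857456  0.67164272 -0.83787027] [0.50583879 0.02359929 0.19420847] 25.7333
```

```bash
python3 -c "
from rig import ctrl
ctrl.close_job();print(ctrl.state()['clock'])"
```

```text
the job is handed in; nothing more can be done
the job is handed in; nothing more can be done
```

The rotor is back on the shaft and released, and the pliers are holding the spread ring around the groove. I handed the job in at about 26 s of the 64 s allowed. No verdict was reported.

**Rotor:** The guard stopped the descent at TCP z 0.046 m, exactly the height expected for fully home. The wrist picture after release showed it seated in the well.

**Pliers:** I took the larger pair, upright in the stand, and squeezed to an opening reading of about 40 mm. That is past the 44 mm stop even allowing for the roughly 1 mm offset seen on the rotor hub, so I take both jaws as fully spread; I could not read the jaw joints. The grip force is fixed by the interface and was not measured against the 15–25 N advised.

**Ring:** I lowered it from just above the shaft's end, and the 4 N guard did not trip.

| Last check | Result |
|---|---|
| Force on the tool | Pliers' weight plus under 0.7 N sideways |
| Ring to shaft centring | Within about 0.2 mm across the jaws, about 0.5 mm fore and aft |
| Ring height at the groove | Estimated level, within about 1–1.5 mm |

**Disagreements and gaps:**
- **Ring height on the pliers:** the estimates spread from −2 to −5 mm against nominal. I used −3.2 mm; the relative check at the hover came out 1.2 mm higher than that.
- **Last picture not viewed:** the 12-picture limit was reached, so the final pose was checked only numerically. Ring tilt and the rotor staying home were not checked again there.

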